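# Switch on the test box, latch the circuit, hold the test button

## Robot

A 7-joint arm with a two-finger parallel gripper is mounted at the origin on a cart in front of the work surface, level with it; the furniture and walls round the work are solid. World frame = base frame: x ahead of the robot, y to its left, z up, the work surface at z = 0. Lengths are in m, angles in rad, forces in N, time in s.
With the tool pointing down it reaches from about 0.4 to 0.75 m from the base axis. Payload 19.5 kg.
Tool frame: the origin (TCP) lies between the finger pads; the fingertips stand 19 mm ahead of it and the grasp point (between the pads) is the TCP (env.finger_overhang is the z of the fingertips in the tool frame, in m); z points along the fingers, y is the line along which they close (so a half turn about z gives the same grasp; the last joint's range is limited). The gripper opens to 85 mm and grips with 20 to 120 N. Pads are 22 mm wide; open, the fingers measure 114 mm over their backs; the gripper's body (76 mm by 85 mm) begins 54 mm behind the grasp point. The pads swing forward as they close: fully open they stand 13 mm farther back than shut.
Start: joints at [1.265, 0.707, -0.028, 1.485, 0.022, 0.951, -0.075], TCP at [0.15, -0.555, 0.25] pointing down, gripper open.
Joint ranges: [-2.71, 2.71], [-0.32, 2.16], [-1.57, 1.52], [0, 2.45], [-1.46, 4.6], [0, 2.02], [-2.83, 2.83]. Speed limits (rad/s): [1.89, 1.89, 2.57, 2.57, 3.01, 3.01, 3.01].

## Interface

Orientations are given as a rotation vector (axis times angle).
In Python, from cell import env gives the robot as it stands. The module is installed in compiled form; this text tells all that it offers.
- The arm moves only by the tool apply_moves, never from a script. Its argument "deltas" is a list of rows, each a list of 7 numbers: the shift along the world's x, y, z in mm, then the turn, a rotation vector about the world's x, y, z in degrees, then the opening, from -1 (shut) to 1 (fully open), so that 0 is half open. A call has 1 to 12 rows; each row shifts and turns the commanded pose from where the row before left it; what a row does not reach is not made up. A row lasts 1/8 s, in which the tool goes at most 62.5 mm and 10.7 degrees, less where a joint would pass 70% of its speed; a pose out of reach is approached as far as the arm can. A call with a gripper value outside its range is refused whole. The fingers move at their own pace and stop on an object; "newtons" is the grip in N (left out, the last holds). Time passes only in rows, so rows that do not move let the fingers close. It gives the time, the measured TCP pose, the force, the opening and the grip force at its end, in the units of the state.
- env.state(): the state, without advancing time (a new reading comes with each control period).
- env.get_image(name): name is "side" or "top" or "wrist"; returns the picture (384x512x3 uint8, blue, green, red); there is no depth.
- env.calibration(name): a dict with "vfov" (degrees; the focal length in pixels is half the picture's height over the tangent of half this angle, whatever the lens; pixels are square), "cx", "cy" (the principal point, pixels), "R" (3x3) and "t" (3): a world point X has camera coordinates R X + t. Camera axes: x right, y down, z forward; pixel columns grow to the right and rows downward; lengths in m; the calibration is good to about 2 mm. A picture is of the moment at which its call begins: read the wrist's pose just before it. calibration takes no time and is no camera call; for the wrist camera it gives the pose at the moment of the call.
- env.finish_job(): hands the job in; it is judged then, once.
The state is a dict: "clock": time; "joint_pos": joint angles; "qvel": joint speeds; "tau": joint torques, N m; "tcp_pos": TCP position; "tool_rot": TCP orientation; "force": force on the tool from outside, world axes, zero at the start; "wrist_torque": the same for the moment, N m; "gripper_width": finger opening in m; "finger_force": force on a finger pad.
Only numpy, scipy, OpenCV 4.12 (cv2) and the standard library are available. Lean on these libraries where they do the work, as an engineer would, in place of code of your own. Each camera call takes 0.05 s, during which the arm holds its last target. There are 200 camera calls.

## Task

Start a test on the small bench test box with closed fingers: first switch it on by pressing the white-dotted end of the black rocker right down, then push the yellow latching button fully in so that it stays in, and last press the green spring button fully down and keep holding it down. Finish the program while the fingers are still holding the green button down. Do not press the red button, and leave the loose things round the box where they are; nothing is to be picked up.

Things in the scene. Friction and masses are not known exactly. Their poses are not given: they have to be found in the camera images.
- test_box: Bench test box, grey below and white on top, 150 x 150 mm and 46 mm high, fixed to the worktop. Origin at the centre of its underside, z up. On its top four square switch plates (58 x 56 mm, aluminium, 4 mm thick) sit two by two, 64 mm apart; which switch is at which of the four places changes.
- rocker_dot (a point): White dot on the upper face of the black rocker (50 x 27 mm, framed). It lies 16 mm from the hinge at the rocker's middle; the rocker runs along the box's x axis, dotted end towards the box's +x, 9 mm beyond the dot. 68 mm above the worktop when off, 5 mm lower when on. Pressed straight down with about 3 N it turns and stays.
- rocker (a joint): Rocker angle, rad: 0 = off (dotted end up), 0.30 = fully on (dotted end down against its stop). Starts between 0 and 0.04. Stays where it is left.
- yellow_top (a point): Round yellow latching push button, 28 mm across, flat top standing 10 mm above its 38 mm steel collar. This point is the centre of its top face, 70 mm above the worktop when the button is out; it moves down with the button.
- yellow (a joint): Yellow button, m: 0 = out, 0.007 = fully in. Starts between 0 and 0.001. It has no return spring: pushed with about 3 N it goes in and stays in.
- green_top (a point): Round green push button, 28 mm across, flat top standing 10 mm above its 38 mm steel collar. This point is the centre of its top face, 70 mm above the worktop when the button is out; it moves down with the button.
- green (a joint): Green button, m: 0 = out, 0.007 = fully down. Spring return: starts to move at 1.2 N, fully down at 4 N, springs back out when let go.
- green_switch: The plate under the green button with the collar and button it carries; origin at the centre of the plate's underside, on the box's top.
- red_top (a point): Round red push button, 28 mm across, flat top standing 10 mm above its 38 mm steel collar. This point is the centre of its top face, 70 mm above the worktop when the button is out; it moves down with the button.
- red (a joint): Red button, m: 0 = out, 0.007 = fully down. Same spring as the green one. Not to be pressed.
- flux_tin: Loose round tin with a red lid, 47 mm across, 21 mm high, beside the box; origin at the centre of its underside. To be left alone.
- wick_reel: Loose small yellow reel, 42 mm across, 12 mm high, behind the box; origin at the centre of its underside. To be left alone.
- syringe_green: Loose green syringe lying flat, 24 x 88 x 17 mm, beside the box; origin at the centre of its underside. To be left alone.

How it is judged:
On the way, in this order (a step that is already met when the one before it is completed fails the run):
1. the rocker is switched fully on (value of joint rocker above 0.25 rad), for 0.2 s.
2. the yellow button is pushed fully in and stays in (value of joint yellow above 0.0055 m and value of joint rocker above 0.25 rad), for 0.2 s.
3. the green button is held fully down by the fingers (value of joint green above 0.0055 m and contact force between the fingers and green_switch above 1 N), for 0.2 s.
At the end, for the whole second after the job is handed in: The rocker is on (above 0.25 of 0.30 rad), the yellow button in and the green button held down by the fingers (each at least 5.5 of 7 mm, the fingers pressing the green button with more than 1 N), the red button out (under 2 mm), and every loose thing within 15 mm of where it was (all of step 2 and all of step 3 and value of joint red below 0.002 m and distance of each of flux_tin, wick_reel, syringe_green from where it was at the start of the episode below 0.015 m); the arm keeps its last pose, push and grip.
It fails at once if the yellow button was pressed before the rocker was on (value of joint yellow above 0.003 m and value of joint rocker below 0.2 rad).
It fails at once if the green button was pressed before the rocker was on and the yellow button in (value of joint green above 0.003 m and (value of joint rocker below 0.2 rad or value of joint yellow below 0.005 m)).
It fails at once if the red button was pressed (value of joint red above 0.003 m).
It fails at once if a loose thing was moved or lifted more than 15 mm (distance of any of flux_tin, wick_reel, syringe_green from where it was at the start of the episode above 0.015 m).
It also fails if it takes over 35 s, if anything falls off the work surface, if the arm or the gripper's body presses on something with over 40 N, if the wrist force passes 120 N, or if a joint passes its speed limit or range.

## Working session

There is one attempt and no reset: what is moved stays moved. The work goes in short steps, Python scripts to look and compute and a tool call to move; the robot and the scene stay as the last step left them, time stands still between calls to the robot, and variables do not carry over. Pictures are saved under pics/ and viewed, at most 10 in all, crops included, and the job is handed in when it is done.

Besides the shell and the picture viewer there is one more tool, called after ">>>" as name(argument=value, ...) on one line, values as JSON. apply_moves: Moves the arm, as the interface text tells. Its arguments: {"type":"object","properties":{"deltas":{"type":"array"},"newtons":{"type":"number"}},"required":["deltas"]}

```bash
mkdir -p pics
cat > h.py <<'E'
import numpy as np,cv2
from cell import env
def grab(n,f):
    c=env.calibration(n); im=env.get_image(n); cv2.imwrite('pics/'+f,im); return im,c
def ray(c,u,v):
    f=192/np.tan(np.radians(c['vfov'])/2); R=np.array(c['R']);t=np.array(c['t'])
    d=R.T@np.array([(u-c['cx'])/f,(v-c['cy'])/f,1]); return -R.T@t,d
def onz(c,u,v,z):
    o,d=ray(c,u,v); return o+d*(z-o[2])/d[2]
def tri(a,b):
    A=0;B=0
    for o,d in (a,b):
        d=d/np.linalg.norm(d);P=np.eye(3)-np.outer(d,d);A=A+P;B=B+P@o
    return np.linalg.solve(A,B)
E
python3 - <<'E'
from h import *
ims=[grab(n,n+'0.png') for n in('top','side')]
cv2.imwrite('pics/both.png',cv2.resize(np.hstack([i[0] for i in ims]),(800,300)))
for i,c in ims: print(c)
s=env.state();print(s['tcp_pos'],s['tool_rot'],s['clock'],s['force'])
E
```

```text
{'vfov': 47.97702562569932, 'cx': 255.77963530212094, 'cy': 189.01978250575556, 'R': array([[-0.01246849, -0.99976963,  0.01747043],
       [-0.98965849,  0.0098417 , -0.14310564],
       [ 0.14290073, -0.01907407, -0.98955321]]), 't': array([-0.18098937,  0.5619632 ,  0.82848751])}
{'vfov': 54.41868272437939, 'cx': 252.82243661967925, 'cy': 188.43778173363248, 'R': array([[ 0.74948525, -0.66201538, -0.00273782],
       [-0.55459896, -0.6256072 , -0.54866714],
       [ 0.36151329,  0.41273631, -0.83603641]]), 't': array([-0.5265431 ,  0.23882191,  0.78822419])}
[ 0.14986405 -0.55488031  0.24988883] [-3.11331756e+00 -4.13006711e-01  2.58828676e-04] 0.1 [-0.36416501  0.93315258  0.62922878]
```

View pics/top0.png

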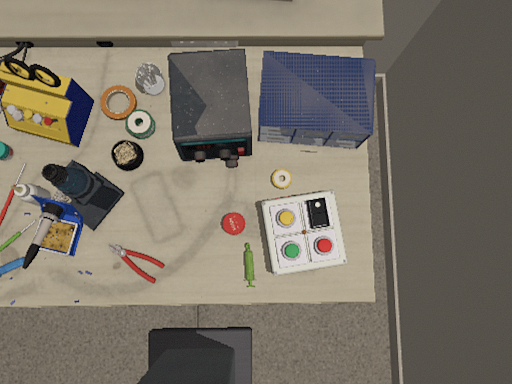

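View pics/side0.png

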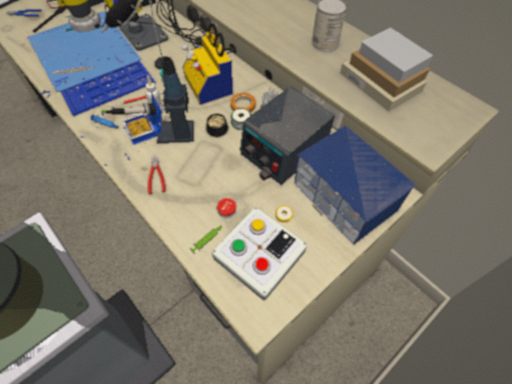

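Top view: yellow (287,218), green (292,250), red (324,245), rocker (318,213). Side view: yellow (258,226), green (238,246), red (262,265), rocker (281,243). Next I triangulate them.

Run:
```python
from h import *
P={}
for n,seeds in (('top',dict(y=(287,218),g=(292,250),r=(324,245))),('side',dict(y=(258,226),g=(238,246),r=(262,265)))):
    im=cv2.imread(f'pics/{n}0.png');c=env.calibration(n);h=cv2.cvtColor(im,cv2.COLOR_BGR2HSV)
    for k,(u,v) in seeds.items():
        hue=int(h[v,u,0]);d=abs((h[...,0].astype(int)-hue+90)%180-90)
        m=((d<10)&(h[...,1]>120)&(h[...,2]>70)).astype(np.uint8)
        N,l,s,ce=cv2.connectedComponentsWithStats(m);i=l[v,u];print(n,k,s[i],ce[i]);P[n,k]=ray(c,*ce[i]);P[n,k,'z']=onz(c,*ce[i],.068)
for k in 'ygr':print(k,tri(P['top',k],P['side',k]).round(4),P['top',k,'z'].round(4),P['side',k,'z'].round(4))
c=env.calibration('top')
print('rocker',onz(c,318,213,.066))
t=cv2.imread('pics/top0.png')[180:285,225:355];s=cv2.imread('pics/side0.png')[200:305,200:330]
cv2.imwrite('pics/crop.png',cv2.resize(np.hstack([t,s]),None,fx=3,fy=3,interpolation=cv2.INTER_CUBIC))
```

```text
top y [279 211  14  14 148] [285.85810811 217.4527027 ]
top g [285 244  14  13 141] [291.4893617  250.21276596]
top r [318 239  14  13 152] [324.22368421 245.01315789]
side y [252 219  12  12 113] [257.45132743 224.47787611]
side g [233 240  11  11 100] [238.04 245.04]
side r [256 258  13  13 126] [261.55555556 263.55555556]
y [ 0.5    -0.2447  0.0658] [ 0.4998 -0.2445  0.068 ] [ 0.4993 -0.2456  0.068 ]
g [ 0.4368 -0.2541  0.0663] [ 0.4368 -0.2539  0.068 ] [ 0.4364 -0.2547  0.068 ]
r [ 0.446  -0.3175  0.0669] [ 0.4459 -0.3172  0.068 ] [ 0.4458 -0.3179  0.068 ]
rocker [ 0.50796794 -0.30760845  0.066     ]
```

View pics/crop.png

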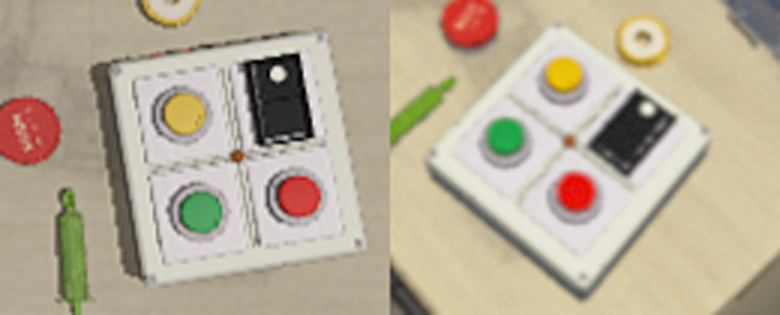

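>>> apply_moves(deltas=[[37,25,0,0,0,-0.6,-1],[37,25,0,0,0,-0.6,-1],[37,25,0,0,0,-0.6,-1],[37,25,0,0,0,-0.6,-1],[37,25,0,0,0,-0.6,-1],[37,25,-10,0,0,-0.6,-1],[37,25,-10,0,0,-0.6,-1],[37,25,-10,0,0,-0.6,-1],[37,25,-10,0,0,-0.6,-1],[37,25,-10,0,0,-0.6,-1],[0,0,0,0,0,-0.6,-1],[0,0,0,0,0,0,-1]], newtons=40)

```text
clock: 1.6
tcp_pos: [0.5195, -0.3054, 0.2001]
tool_rot: [3.133, 0.233, -0.001]
force: [-0.1, -0.5, 0.3]
gripper_width: -0.0001
finger_force: 0.0
```

Run:
```python
from h import *
ct,cs=env.calibration('top'),env.calibration('side')
print('dot',tri(ray(ct,317.7,204.7),ray(cs,286,236)),onz(ct,317.7,204.7,.068))
im,c=grab('wrist','w1.png');s=env.state();print(s['tcp_pos'],s['tool_rot'],s['clock'],s['force'],s['gripper_width'],env.finger_overhang)
f=192/np.tan(np.radians(c['vfov'])/2)
for p in [(.525,-.3057,.068),(.5,-.245,.07),(.437,-.254,.07),(.446,-.3175,.07)]:
    q=c['R']@np.array(p)+c['t'];print(q[:2]/q[2]*f+[c['cx'],c['cy']])
```

```text
dot [ 0.52433238 -0.30709754  0.0714277 ] [ 0.52403037 -0.30723286  0.068     ]
[ 0.51925741 -0.30577641  0.20032177] [ 3.13280019e+00  2.31920921e-01 -7.99319183e-04] 1.65 [-0.79718766 -0.1182672  -0.27649382] -0.0002662757954316875 0.019
[262.59638018 179.21004475]
[184.29100981 198.37676249]
[189.25402698 266.34320199]
[262.41581047 266.85512143]
```

View pics/w1.png

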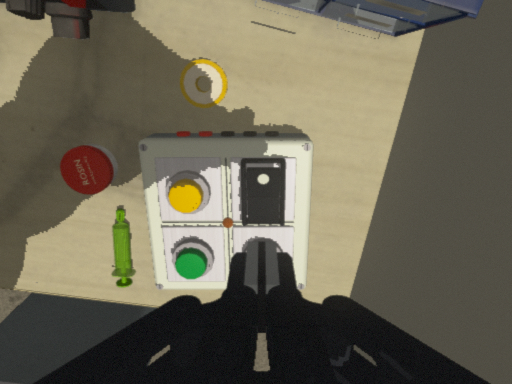

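The wrist view shows the dot at (263,179), yellow (185,198) and green (191,264). These match the predicted pixels, so the positions are good and I go down over the dot.

>>> apply_moves(deltas=[[9,0,-25,0,0,0,-1],[0,0,-30,0,0,0,-1],[0,0,-30,0,0,0,-1],[0,0,-18,0,0,0,-1],[0,0,0,0,0,0,-1]])

```text
clock: 2.28
tcp_pos: [0.5284, -0.3054, 0.0968]
tool_rot: [-3.132, -0.232, 0.002]
force: [0.8, -1.1, 0.8]
gripper_width: -0.0
finger_force: 0.0
```

>>> apply_moves(deltas=[[0,0,-3,0,0,0,-1],[0,0,-3,0,0,0,-1],[0,0,-2,0,0,0,-1],[0,0,-2,0,0,0,-1],[0,0,-1,0,0,0,-1],[0,0,0,0,0,0,-1]])

```text
clock: 3.02
tcp_pos: [0.5291, -0.3051, 0.0864]
tool_rot: [3.133, 0.233, 0.001]
force: [1.9, 0.3, 2.1]
gripper_width: 0.0004
finger_force: 0.8
```

>>> apply_moves(deltas=[[0,0,-1,0,0,0,-1],[0,0,-1,0,0,0,-1],[0,0,-1,0,0,0,-1],[0,0,0,0,0,0,-1]])

```text
clock: 3.52
tcp_pos: [0.5289, -0.3051, 0.0832]
tool_rot: [-3.133, -0.233, 0.0]
force: [1.9, 0.8, 1.3]
gripper_width: 0.0006
finger_force: 1.0
```

>>> apply_moves(deltas=[[0,0,-1,0,0,0,-1],[0,0,0,0,0,0,-1]])

```text
clock: 3.78
tcp_pos: [0.529, -0.3051, 0.0825]
tool_rot: [3.133, 0.233, 0.0]
force: [1.2, 1.2, 6.7]
gripper_width: 0.0004
finger_force: 3.7
```

>>> apply_moves(deltas=[[0,0,-1,0,0,0,-1],[0,0,-1,0,0,0,-1],[0,0,0,0,0,0,-1]])

```text
clock: 4.15
tcp_pos: [0.5291, -0.3052, 0.082]
tool_rot: [3.132, 0.233, 0.002]
force: [-5.9, 5.0, 35.4]
gripper_width: -0.0002
finger_force: 17.4
```

Hard stop at tip height 63 mm. I raise the tool, look, then move over yellow.

>>> apply_moves(deltas=[[0,0,20,0,0,0,-1],[0,0,35,0,0,0,-1],[-14,30,0,0,0,0,-1],[-15,30,0,0,0,0,-1],[0,0,0,0,0,0,-1]])

```text
clock: 4.78
tcp_pos: [0.4992, -0.2432, 0.1353]
tool_rot: [-3.131, -0.236, 0.002]
force: [0.4, -0.3, 0.3]
gripper_width: 0.0001
finger_force: 0.0
```

Run:
```python
from h import *
im,c=grab('side','s2.png');w,cw=grab('wrist','w2.png')
a=cv2.resize(cv2.imread('pics/side0.png')[215:290,225:325],(400,300),interpolation=2)
b=cv2.resize(im[215:290,225:325],(400,300),interpolation=2)
cv2.imwrite('pics/v2.png',np.vstack([np.hstack([a,b]),np.hstack([cv2.resize(w,(400,300)),cv2.resize(w[100:250,230:430],(400,300))])]))
```

```text
(no output)
```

View pics/v2.png

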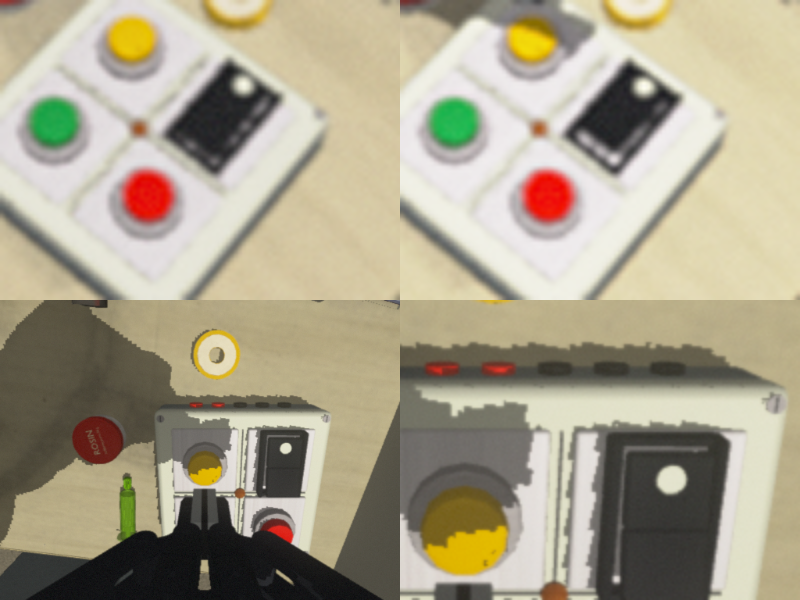

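The rocker has visibly tipped: its dotted end is now sunk into the frame. I check how far from the dot's shift in the side view.

Run:
```python
from h import *
c=env.calibration('side');f=192/np.tan(np.radians(c['vfov'])/2)
pr=lambda p:(lambda q:q[:2]/q[2]*f+[c['cx'],c['cy']])(c['R']@np.array(p)+c['t'])
def dot(n):
    g=cv2.cvtColor(cv2.imread(n),cv2.COLOR_BGR2GRAY).astype(float)[230:243,280:292];w=np.clip(g-100,0,None)
    m=(w>0).astype(np.uint8);N,l,s,ce=cv2.connectedComponentsWithStats(m)
    i=l[6,6];w=w*(l==i);y,x=np.mgrid[230:243,280:292];print(n,s[i],(w*x).sum()/w.sum(),(w*y).sum()/w.sum())
dot('pics/side0.png');dot('pics/s2.png')
for a in (0,.15,.25,.3):
    al=.15-a;print(a,pr([.5092+.0158*np.cos(al),-.3081+.0023,.0656+.016*np.sin(al)])-pr([.525,-.3058,.068]))
```

```text
pics/side0.png [ 0  0 12  9 69] 287.18104103343467 233.05414133738603
pics/s2.png [ 0  0 12  9 68] 287.21299818091614 233.1653712584753
0 [-0.06014284  0.05194505]
0.15 [-0.07875898  0.49679689]
0.25 [-0.15747676  0.84827505]
0.3 [-0.21638973  1.03915973]
```

Run:
```python
from h import *
for n in('side0','s2'):
    g=cv2.cvtColor(cv2.imread(f'pics/{n}.png'),cv2.COLOR_BGR2GRAY);print(g[231:242,280:292])
    w=np.clip(g[234:240,283:289].astype(float)-70,0,None);y,x=np.mgrid[234:240,283:289];print((w*x).sum()/w.sum(),(w*y).sum()/w.sum())
```

```text
[[126  82  59  86 132 172 203 221 219 211 203 196]
 [ 81  41  33  45  72 108 155 194 221 221 215 206]
 [ 51  35  34  55  85 113 127 151 189 214 220 218]
 [ 33  35  47  94 151 180 179 151 142 169 206 222]
 [ 34  37  67 128 196 229 226 184 126 112 152 194]
 [ 39  38  70 139 205 235 233 197 128  74  89 135]
 [ 35  36  56 112 175 209 211 170 108  51  46  74]
 [ 40  41  40  70 109 137 135 106  61  42  42  57]
 [ 37  37  37  41  48  63  62  48  37  43  66  79]
 [ 36  40  41  36  36  37  35  36  44  64  92  91]
 [ 36  38  43  38  39  40  40  41  64  94 115  95]]
285.5123339658444 235.75559772296015
[[141  91  63  97 148 193 224 233 233 225 217 215]
 [ 87  47  31  48  74 116 169 214 233 235 228 220]
 [ 59  38  33  38  53  72 107 154 208 229 234 231]
 [ 40  32  44  72 112 141 144 129 144 185 224 234]
 [ 33  42  54 113 182 224 226 189 132 122 168 216]
 [ 40  40  59 133 212 242 244 227 159  91  97 148]
 [ 41  34  60 124 196 233 235 206 147  80  54  78]
 [ 41  39  47  85 140 174 177 147  99  52  32  39]
 [ 38  39  37  48  74  95  96  76  53  42  44  42]
 [ 40  46  38  38  42  47  46  42  39  53  66  61]
 [ 40  42  39  38  40  37  40  40  57  79  89  77]]
285.6622583926755 236.14174296371652
```

Run:
```python
from h import *
c=env.calibration('wrist');f=192/np.tan(np.radians(c['vfov'])/2);print(-c['R'].T@c['t'])
pr=lambda p:(lambda q:(q[:2]/q[2]*f+[c['cx'],c['cy']]).round(2))(c['R']@np.array(p)+c['t'])
for a in (0,.15,.25,.3):
    al=.15-a;print(a,pr([.5082+.0158*np.cos(al),-.3082+.0023,.0656+.016*np.sin(al)]))
print('red',pr([.446,-.3175,.07]),'yellow',pr([.5,-.2447,.07]))
for n,b in(('w1',(250,165,276,195)),('w2',(352,175,380,205))):
    g=cv2.cvtColor(cv2.imread(f'pics/{n}.png'),cv2.COLOR_BGR2GRAY);x0,y0,x1,y1=b
    N,l,s,ce=cv2.connectedComponentsWithStats((g[y0:y1,x0:x1]>130).astype(np.uint8));print(n,[(s[i][2:],(ce[i]+[x0,y0]).round(2)) for i in range(1,N)])
cv2.imwrite('pics/v3.png',np.hstack([cv2.resize(cv2.imread('pics/w1.png')[145:235,222:302],(400,450)),cv2.resize(cv2.imread('pics/w2.png')[155:255,320:408],(396,450))]))
```

```text
[ 0.58438076 -0.23262626  0.25974366]
0 [364.82 196.31]
0.15 [363.76 194.71]
0.25 [362.98 193.95]
0.3 [362.58 193.67]
red [353.85 305.36] yellow [260.16 219.32]
w1 [(array([3, 2, 6], dtype=int32), array([274. , 165.5])), (array([11, 10, 94], dtype=int32), array([262.91, 178.57]))]
w2 [(array([ 15,  14, 171], dtype=int32), array([365.23, 189.44]))]
```

View pics/v3.png

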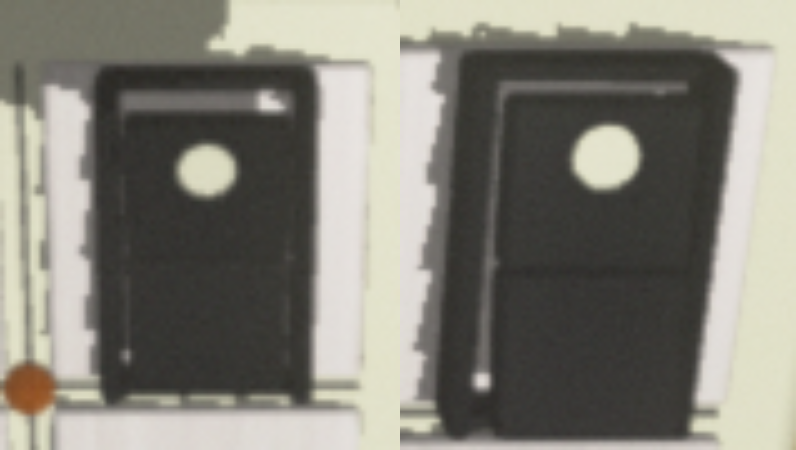

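The rocker has two facets. The dotted facet now lies flat, and the tip stopped at the stated "on" height of 63 mm (the dot's forward shift explains the small image drop), so it is on. Yellow is next.

>>> apply_moves(deltas=[[0,-1,-20,0,0,0,-1],[0,0,-20,0,0,0,-1],[0,0,-4,0,0,0,-1],[0,0,-3,0,0,0,-1],[0,0,-3,0,0,0,-1],[0,0,-2,0,0,0,-1],[0,0,0,0,0,0,-1]])

```text
clock: 5.75
tcp_pos: [0.5001, -0.2461, 0.0834]
tool_rot: [-3.133, -0.233, -0.001]
force: [-0.6, 0.6, -0.4]
gripper_width: -0.0
finger_force: 0.0
```

>>> apply_moves(deltas=[[0,0,-1,0,0,0,-1],[0,0,0,0,0,0,-1]])

```text
clock: 6.0
tcp_pos: [0.5001, -0.246, 0.0823]
tool_rot: [-3.133, -0.233, -0.0]
force: [0.6, -0.0, 0.9]
gripper_width: 0.0005
finger_force: 0.4
```

>>> apply_moves(deltas=[[0,0,-1,0,0,0,-1],[0,0,-0.5,0,0,0,-1],[0,0,0,0,0,0,-1]])

```text
clock: 6.38
tcp_pos: [0.5002, -0.2461, 0.0817]
tool_rot: [3.133, 0.233, 0.001]
force: [-3.9, 1.8, 21.0]
gripper_width: 0.0003
finger_force: 10.5
```

Yellow bottomed out at 63 mm (70 − 7). I raise the tool and check before green.

>>> apply_moves(deltas=[[0,0,0,0,0,0,-1],[0,0,20,0,0,0,-1],[0,0,25,0,0,0,-1],[-32,-4,0,0,0,0,-1],[-31,-4,0,0,0,0,-1],[0,0,0,0,0,0,-1]])

```text
clock: 7.12
tcp_pos: [0.4353, -0.2546, 0.126]
tool_rot: [-3.133, -0.23, 0.002]
force: [0.2, 0.1, 0.0]
gripper_width: 0.0
finger_force: 0.0
```

Run:
```python
from h import *
w,c=grab('wrist','w4.png');s=env.state();print(s['tcp_pos'])
```

```text
[ 0.43662021 -0.25426917  0.1259356 ]
```

View pics/w4.png

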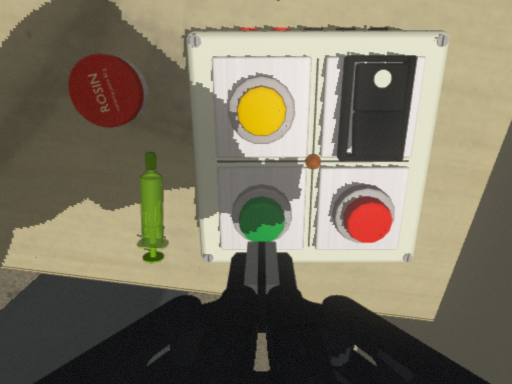

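Yellow (262,110) now sits low, centred in its collar, unlike red (369,220) and green (262,218), which still stand out. The rocker is down and the loose things have not moved. Pressing green.

>>> apply_moves(deltas=[[0,0,-20,0,0,0,-1],[0,0,-14,0,0,0,-1],[0,0,-3,0,0,0,-1],[0,0,-3,0,0,0,-1],[0,0,-2,0,0,0,-1],[0,0,-1,0,0,0,-1],[0,0,0,0,0,0,-1]])

```text
clock: 8.05
tcp_pos: [0.4371, -0.254, 0.0829]
tool_rot: [-3.133, -0.233, -0.001]
force: [0.6, 2.6, 2.8]
gripper_width: -0.0002
finger_force: 1.7
```

>>> apply_moves(deltas=[[0,0,-1,0,0,0,-1],[0,0,-1,0,0,0,-1],[0,0,0,0,0,0,-1],[0,0,0,0,0,0,-1]])

```text
clock: 8.55
tcp_pos: [0.4371, -0.2541, 0.0816]
tool_rot: [3.133, 0.233, 0.001]
force: [-3.8, 5.5, 26.2]
gripper_width: -0.0003
finger_force: 12.8
```

Green is at its stop and held with 26 N. Handing in.

```bash
python3 -c "
from cell import env
print(env.state()['force']);print(env.finish_job())"
```

```text
[-3.837293    5.51915475 26.15991327]
the job is handed in; nothing more can be done
None
```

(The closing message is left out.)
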